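Switch on the bag sealer at an interlocked supply panel

TASK

Switch on the bag sealer's supply at the packing bench's interlocked switch panel: its lever is the one with the crossbar handle. The locking plate holds both levers off, so first slide it by its upright post, away from the crossbar lever, fully to its stop; then throw the crossbar lever fully over, away from the robot. The ball-handled lever stays off.

Things in the scene. Friction and masses are not known exactly. Their poses are not given: they have to be found in the camera images.
- switch_panel: Fixed grey switch box, 220 (x) x 340 (y) x 50 mm high; origin under its centre, x axis away from the robot (yaw to 20 deg), y left. Two levers at y = +65 and -65 mm (which is where varies), each turning about a level axis along y at x = -20, 62 mm above the bench. A steel plate (170 mm along y, 100 to 108 mm above the bench) behind the shafts blocks both at the start after 0.2 rad of play.
- post_grip (a point): On the axis of the locking plate's upright black post, 20 mm in diameter, 108 to 170 mm above the bench, at panel x = 60 mm; this point is 145 mm above the bench. Post and plate slide along the panel's y only, 45 mm each way from y = 0 to stops; 2 N moves them, they stay where left. Past 32 mm the plate frees the lever on the side it leaves and still blocks the other.
- crossbar_grip (a point): Centre of the crossbar handle: black bar 18 mm in diameter, 50 mm long along the panel's y, on a 12 mm shaft, 95 mm from the pivot. Off, the lever leans 0.5 rad to the robot (this point at panel x = -66 to -57 mm, 145 mm above the bench); fully thrown it leans 0.5 rad away (x = +26 mm), passing 157 mm high. 1.5 N at the handle moves it; it stays where left; stops at both ends.
- ball_grip (a point): Centre of the ball handle (black, 30 mm in diameter) of the other lever, otherwise the same as the crossbar lever; it leans towards the robot (off) and stays so.

How it is judged (in metres and radians):
On the way:
1. the locking plate is slid away from the crossbar lever, nearly to its stop, while both levers are still off (((y of crossbar_grip in the frame of switch_panel above 0 m and y of post_grip in the frame of switch_panel below -0.035 m) or (y of crossbar_grip in the frame of switch_panel below 0 m and y of post_grip in the frame of switch_panel above 0.035 m)) and x of each of crossbar_grip, ball_grip in the frame of switch_panel below -0.03 m), for 0.2 s.
At the end, for the whole second after the job is handed in: The locking plate's post is within 10 mm of its stop on the side away from the crossbar lever; the crossbar lever is thrown over to within about 10 degrees of its far stop (handle centre beyond panel x = 10 mm); the ball lever is still off (its handle centre before panel x = -30 mm) (((y of crossbar_grip in the frame of switch_panel above 0 m and y of post_grip in the frame of switch_panel below -0.035 m) or (y of crossbar_grip in the frame of switch_panel below 0 m and y of post_grip in the frame of switch_panel above 0.035 m)) and x of crossbar_grip in the frame of switch_panel above 0.01 m and x of ball_grip in the frame of switch_panel below -0.03 m); the robot touches nothing.
It fails at once if the ball-handled lever is thrown (x of ball_grip in the frame of switch_panel above -0.02 m).
It also fails if it takes over 38 s, if anything falls off the work surface, if the arm or the gripper's body presses on something with over 40 N, if the wrist force passes 120 N, or if a joint passes its speed limit or range.

ROBOT

A 6-joint arm with a two-finger parallel gripper is mounted at the origin on the work surface. World frame = base frame: x ahead of the robot, y to its left, z up, the work surface at z = 0. Lengths are in mm, angles in degrees, forces in N, time in s.
With the tool pointing down it reaches from about 350 to 850 mm from the base axis. Payload 8.1 kg.
Tool frame: the origin (TCP) lies midway between the tips of the shut fingers; the grasp point (between the pads) lies grip_depth behind it (grip_depth is the distance from the TCP to the grasp point, in mm); z points along the fingers, y is the line along which they close (so a half turn about z gives the same grasp; the last joint's range is limited). The gripper opens to 85 mm and grips with 20 to 120 N. Pads are 22 mm wide; open, the fingers measure 114 mm over their backs; the gripper's body (76 mm by 85 mm) begins 54 mm behind the grasp point. The pads swing forward as they close: fully open they stand 13 mm farther back than shut.
Start: joints at [-76.054, 7.471, 85.268, -0, 87.261, -4.893], TCP at [193.765, -567.856, 231.292] pointing down, gripper open.
Joint ranges: [-169.43, 169.43], [-51.17, 129.36], [1.28, 143.12], [-76.62, 256.62], [0, 156.53], [-152.29, 152.29]. Speed limits (degrees/s): [136.94, 136.94, 159.86, 180, 180, 180].

INTERFACE

Orientations are given as [roll, pitch, yaw] about the fixed x, y, z axes, in that order (R = Rz(yaw) Ry(pitch) Rx(roll)).
In Python, from bench import sense, snapshot, hand_in, grip_depth gives the robot as it stands. The module is installed in compiled form; this text tells all that it offers.
- The arm moves only by the tool apply_moves, never from a script. Its argument "series" is text: rows parted by semicolons, each of 5 numbers parted by spaces: the shift along the tool's x, y, z each as a share of 0.3 m, from -1 to 1, then the turn about the tool's z as a share of 2 rad, from -1 to 1, then the gripper's target within -1 to 1 (shut at 1, half-way at 0, fully open at -1). In form: tx ty tz twist gripper; .... A call has 1 to 5 rows; each row shifts and turns the commanded pose from where the row before left it, along the tool's axes as they then stand; what a row does not reach is not made up. A row lasts 1/12 s, in which the tool goes at most 41.7 mm and 7.16 degrees, less where a joint would pass 70% of its speed; a pose out of reach is approached as far as the arm can. A call with a number of a shift or a turn outside -1 to 1 is refused whole. A call with a gripper value outside its range is refused whole. The fingers move at their own pace and stop on an object; "squeeze" is the grip in N (left out, the last holds). Time passes only in rows, so rows that do not move let the fingers close. It gives the time, the measured TCP pose, the force, the opening and the grip force at its end, in the units of the state.
- sense(): the state, without advancing time (a new reading comes with each control period).
- snapshot(name): name is "scene" or "top"; returns a dict with "frame" (400x640x3 uint8, blue, green, red), "depth" (400x640 float32, mm along the optical axis (not along the pixel's ray), 0 where there is no reading), "intrinsics" (3x3 intrinsics, pixels), "dist" ([k1, k2, p1, p2, k3] as OpenCV has them; the pictures are not rectified), "extrinsics" (4x4, takes a point from camera to world coordinates). Camera axes: x right, y down, z forward; pixel columns grow to the right and rows downward; lengths in mm; the calibration is good to about 2 mm. A picture is of the moment at which its call begins.
- hand_in(): hands the job in; it is judged then, once.
The state is a dict: "time": time; "joint_pos": joint angles; "qd": joint speeds; "joint_efforts": joint torques, N m; "tool_pos": TCP position; "tcp_rot": TCP orientation; "ft_force": force on the tool from outside, world axes, zero at the start; "wrist_torque": the same for the moment, N m; "finger_gap": finger opening in mm; "grip_force": force on a finger pad.
Only numpy, scipy, OpenCV 4.12 (cv2) and the standard library are available. Lean on these libraries where they do the work, as an engineer would, in place of code of your own. Each camera call takes 0.05 s, during which the arm holds its last target. There are 200 camera calls.

## Working session

There is one attempt and no reset: what is moved stays moved. The work goes in short steps, Python scripts to look and compute and a tool call to move; the robot and the scene stay as the last step left them, time stands still between calls to the robot, and variables do not carry over. Pictures are saved under pics/ and viewed, at most 10 in all, crops included, and the job is handed in when it is done.

Besides the shell and the picture viewer there is one more tool, called as name(argument=value, ...), one argument or row to a line, values as JSON. apply_moves: Moves the arm, as the interface text tells. Its arguments: {"type":"object","properties":{"series":{"type":"string"},"squeeze":{"type":"number"}},"required":["series"]}

```bash
mkdir -p pics
python3 - <<'E'
from bench import *
import cv2,numpy as np
for n in("scene","top"):
    s=snapshot(n); cv2.imwrite(f"pics/{n}0.png",s["frame"]); np.savez(f"{n}0.npz",**s)
st=sense(); print(grip_depth,st["tool_pos"],st["tcp_rot"],st["time"])
E
```

```text
18.700000000000003 [ 193.66808284 -567.36234138  230.35766074] [-1.79905739e+02 -1.04078463e-02  1.88400840e+01] 0.1
```

View pics/top0.png

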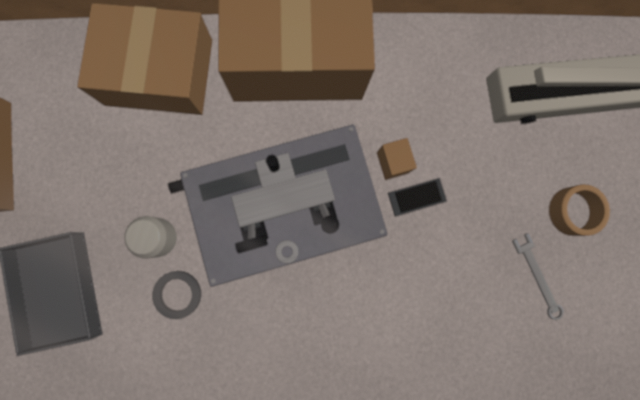

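View pics/scene0.png

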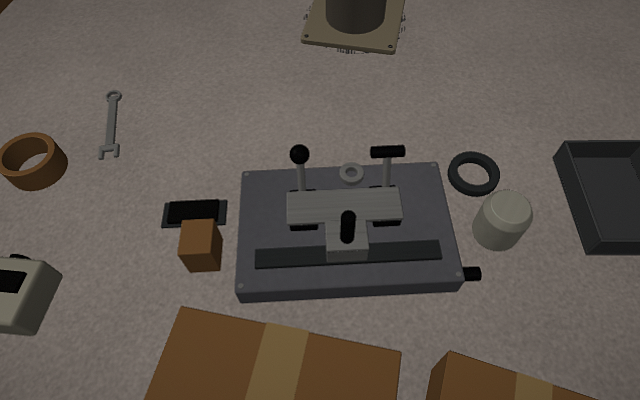

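In the top view (up is away from the robot, left is +y) the panel corners are at about (182,173), (353,126), (386,235) and (212,285). The crossbar is at (251,243) on the left, the ball at (330,226) on the right and the post at (273,163). The scene view agrees: crossbar at (387,152), ball at (299,154), post top at (347,215). So the post has to slide toward panel -y.

```bash
cat > h.py <<'E'
import numpy as np,cv2
def ray(s,px,z):
    u=cv2.undistortPoints(np.array([[px]],float),s["intrinsics"],s["dist"])[0,0]
    T=s["extrinsics"];d=T[:3,:3]@np.array([u[0],u[1],1]);o=T[:3,3]
    return o+d*(z-o[2])/d[2]
E
python3 - <<'E'
from h import *
t=np.load("top0.npz");c=np.load("scene0.npz")
P=np.array([ray(t,p,50) for p in[(182,173),(353,126),(386,235),(212,285)]])
cen=P.mean(0); yv=(P[0]-P[1]+P[3]-P[2]); xv=(P[0]-P[3]+P[1]-P[2])
yaw=np.degrees(np.arctan2(-yv[0],yv[1])); print(cen,yaw,np.degrees(np.arctan2(xv[1],xv[0])),np.linalg.norm(yv)/2,np.linalg.norm(xv)/2)
a=np.radians(yaw);R=np.array([[np.cos(a),-np.sin(a)],[np.sin(a),np.cos(a)]])
for n,s,px,z in[("cb",t,(251,243),145),("ball",t,(330,226),145),("post",t,(272,159),170),("cb",c,(387,152),145),("ball",c,(299,154),145),("post",c,(347,215),170)]:
    w=ray(s,px,z);print(n,w.round(),(R.T@(w[:2]-cen[:2])).round(1))
for l in[(60,0),(60,-45),(-62,65),(26,65),(-62,-65),(60,65)]: print(l,(cen[:2]+R@np.array(l)).round(1))
E
```

```text
[573.90509505  79.43639747  50.        ] 14.492989247853844 14.798910527725328 329.76496348551547 212.85403217284278
cb [504. 129. 145.] [-55.3  65.9]
ball [528.   2. 145.] [-63.9 -63.9]
post [635.  92. 170.] [62.4 -3.2]
cb [499. 130. 145.] [-60.2  67.6]
ball [528.   2. 145.] [-63.9 -63.6]
post [632.  92. 170.] [59.1 -1.8]
(60, 0) [632.   94.5]
(60, -45) [643.3  50.9]
(-62, 65) [497.6 126.9]
(26, 65) [582.8 148.9]
(-62, -65) [530.1   1. ]
(60, 65) [615.7 157.4]
```

apply_moves(
  series="0 0 0 0.037 -1;0.098 -0.088 0 0 -1;0.098 -0.088 0 0 -1;0.098 -0.088 0 0 -1;0.098 -0.088 0 0 -1",
)

```text
time: 0.52
tool_pos: [281.2, -434.4, 230.6]
tcp_rot: [-179.9, 0.0, 14.5]
ft_force: [0.3, -0.3, -0.6]
finger_gap: 85.3
grip_force: 0.0
```

apply_moves(
  series="0.098 -0.088 0 0 -1;0.098 -0.088 0 0 -1;0.098 -0.088 0 0 -1;0.098 -0.088 0 0 -1;0.098 -0.088 0 0 -1",
)

```text
time: 0.93
tool_pos: [390.4, -269.3, 231.0]
tcp_rot: [-180.0, 0.0, 14.6]
ft_force: [1.0, 0.3, -0.2]
finger_gap: 85.2
grip_force: 0.0
```

apply_moves(
  series="0.098 -0.088 0 0 -1;0.098 -0.088 0 0 -1;0.098 -0.088 0 0 -1;0.098 -0.088 0 0 -1;0.098 -0.088 0 0 -1",
)

```text
time: 1.35
tool_pos: [499.4, -104.5, 231.1]
tcp_rot: [-180.0, 0.0, 14.6]
ft_force: [1.3, -0.6, 1.2]
finger_gap: 85.6
grip_force: 0.0
```

apply_moves(
  series="0.098 -0.088 0 0 -1;0.098 -0.088 0 0 -1;0.098 -0.088 0 0 -1;0.098 -0.088 0 0 -1;0.098 -0.088 0 0 -1",
)

```text
time: 1.77
tool_pos: [608.4, 60.3, 230.7]
tcp_rot: [-180.0, 0.0, 14.6]
ft_force: [0.8, -0.2, 0.3]
finger_gap: 85.2
grip_force: 0.0
```

apply_moves(
  series="0.07 -0.06 0 0 -1;0 0 0 0 -1;0 0 0 0 -1",
)

```text
time: 2.02
tool_pos: [623.6, 82.5, 230.0]
tcp_rot: [-180.0, 0.1, 14.7]
ft_force: [-0.2, 0.7, -0.1]
finger_gap: 85.7
grip_force: 0.0
```

apply_moves(
  series="0.037 -0.032 0 0 -1;0 0 0.11 0 -1;0 0 0.11 0 -1;0 0 0.11 0 -1;0 0 0.015 0 -1",
  squeeze=25,
)

```text
time: 2.43
tool_pos: [627.1, 91.5, 120.2]
tcp_rot: [-179.9, 0.6, 14.5]
ft_force: [-1.4, -0.3, -2.2]
finger_gap: 85.4
grip_force: 0.0
```

apply_moves(
  series="0 0 0 0 1;0 0 0 0 1;0 0 0 0 1;0 0 0 0 1;0 0 0 0 1",
)

```text
time: 2.85
tool_pos: [633.4, 93.1, 130.4]
tcp_rot: [180.0, -0.2, 14.6]
ft_force: [0.2, 0.3, -0.3]
finger_gap: 25.7
grip_force: 0.0
```

apply_moves(
  series="0 0 0 0 1;0 0 0 0 1;0 0 0 0 1",
)

```text
time: 3.1
tool_pos: [633.2, 93.2, 130.0]
tcp_rot: [180.0, -0.2, 14.6]
ft_force: [-0.4, -0.3, 5.9]
finger_gap: 19.7
grip_force: 25.1
```

apply_moves(
  series="0 0.033 0 0 1;0 0.033 0 0 1;0 0.033 0 0 1;0 0.027 0 0 1;0 0 0 0 1",
)

```text
time: 3.52
tool_pos: [643.2, 55.3, 130.1]
tcp_rot: [179.9, -0.2, 14.6]
ft_force: [0.6, -2.0, 6.3]
finger_gap: 19.6
grip_force: 25.1
```

apply_moves(
  series="0 0.008 0 0 1;0 0 0 0 1;0 0.008 0 0 1;0 0 0 0 1",
)

```text
time: 3.85
tool_pos: [644.0, 52.0, 130.0]
tcp_rot: [180.0, -0.2, 14.6]
ft_force: [0.2, 0.0, 5.3]
finger_gap: 19.3
grip_force: 25.1
```

apply_moves(
  series="0 0.005 0 0 1;0 0 0 0 1;0 0.003 0 0 1;0 0 0 0 1",
)

```text
time: 4.18
tool_pos: [644.1, 51.8, 130.0]
tcp_rot: [-179.9, -0.2, 14.7]
ft_force: [-3.2, 8.4, 8.1]
finger_gap: 19.4
grip_force: 25.4
```

```bash
python3 -c "
from bench import *
s=sense();print(s['tool_pos'],s['ft_force'],s['grip_force'])"
```

```text
[644.08106587  51.81379444 130.01437969] [-3.22098041  8.3958704   8.12255433] 25.384718477725983
```

apply_moves(
  series="0 0 0 0 -1;0 0 0 0 -1;0 0 0 0 -1;0 0 0 0 -1;0 0 -0.11 0 -1",
)

```text
time: 4.6
tool_pos: [638.7, 49.3, 152.8]
tcp_rot: [-179.8, 0.7, 14.6]
ft_force: [-0.7, -0.6, -2.1]
finger_gap: 78.6
grip_force: 0.0
```

apply_moves(
  series="0 0 -0.11 0 -1;0 0 -0.11 0 -1;0 0 0 0 1;-0.095 -0.061 0 0 1;-0.095 -0.061 0 0 1",
)

```text
time: 5.02
tool_pos: [579.1, 70.0, 226.0]
tcp_rot: [180.0, 0.0, 14.5]
ft_force: [-0.9, 0.6, -0.0]
finger_gap: 52.0
grip_force: 0.0
```

apply_moves(
  series="-0.095 -0.061 0 0 1;-0.095 -0.061 0 0 1;-0.095 -0.061 0 0 1;-0.095 -0.061 0 0 1;0 0 0 0 1",
)

```text
time: 5.43
tool_pos: [445.3, 114.0, 225.7]
tcp_rot: [-179.9, 0.2, 14.7]
ft_force: [-0.8, -1.5, -0.2]
finger_gap: -0.0
grip_force: 0.0
```

Run:
```python
from bench import *
import cv2
s=snapshot("scene");cv2.imwrite("pics/scene1.png",s["frame"]);t=sense();print(t["tool_pos"],t["finger_gap"],t["ft_force"])
```

```text
[447.95130829 113.41900262 226.42941238] 0.12950458303771697 [-0.04270586 -0.9887264   0.46517572]
```

View pics/scene1.png

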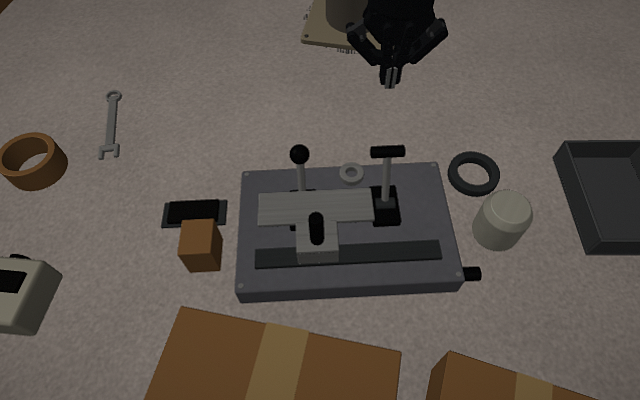

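The plate is clear of the crossbar shaft: its edge is at (373,205) and the shaft at (387,190). The ball lever at (299,154) is unmoved, and the shut fingers stand in front of the crossbar.

apply_moves(
  series="0 0 0.098 0 1;0 0 0.098 0 1;0 0 0.098 0 1;0 0 0 0 1;0 0 0 0 1",
)

```text
time: 5.9
tool_pos: [449.4, 112.2, 137.4]
tcp_rot: [-180.0, 0.2, 14.6]
ft_force: [0.2, 0.4, 1.3]
finger_gap: 0.0
grip_force: 0.0
```

apply_moves(
  series="0.04 0 0 0 1;0.04 0 0 0 1;0.04 0 0 0 1;0.04 0 0 0 1;0.04 0 0 0 1",
)

```text
time: 6.32
tool_pos: [510.7, 128.0, 141.7]
tcp_rot: [180.0, -0.2, 14.6]
ft_force: [-1.2, -0.7, 1.6]
finger_gap: -0.2
grip_force: 1.0
```

apply_moves(
  series="0.04 0 0 0 1;0.04 0 0 0 1;0.04 0 0 0 1;0.03 0 0 0 1;0 0 0 0 1",
)

```text
time: 6.73
tool_pos: [554.8, 139.4, 141.3]
tcp_rot: [180.0, -0.2, 14.6]
ft_force: [-0.3, 0.3, 0.0]
finger_gap: 0.0
grip_force: 0.0
```

apply_moves(
  series="0.013 0 0 0 1;0 0 0 0 1;0.01 0 0 0 1;0 0 0 0 1",
)

```text
time: 7.07
tool_pos: [558.8, 140.9, 139.1]
tcp_rot: [180.0, -0.0, 14.6]
ft_force: [0.4, -0.6, 0.9]
finger_gap: -0.2
grip_force: 0.3
```

apply_moves(
  series="0.007 0 0 0 1;0 0 0 0 1;0.004 0 0 0 1;0 0 0 0 1",
)

```text
time: 7.4
tool_pos: [561.6, 141.8, 138.5]
tcp_rot: [-180.0, 0.0, 14.6]
ft_force: [-1.1, 0.5, -0.0]
finger_gap: 0.0
grip_force: 0.4
```

apply_moves(
  series="0.01 0 0 0 1;0 0 0 0 1;0 0 0 0 1",
)

```text
time: 7.65
tool_pos: [564.3, 142.5, 138.3]
tcp_rot: [-180.0, 0.1, 14.6]
ft_force: [-3.3, -0.8, -1.1]
finger_gap: 0.2
grip_force: 1.5
```

apply_moves(
  series="0.007 0 0 0 1;0 0 0 0 1;0 0 0 0 1",
)

```text
time: 7.9
tool_pos: [564.6, 142.6, 138.2]
tcp_rot: [-180.0, 0.3, 14.6]
ft_force: [-13.5, -3.9, 6.7]
finger_gap: 0.1
grip_force: 6.8
```

At the stop (the force is rising). I'll back off, rise and check.

apply_moves(
  series="-0.06 0 0 0 1;-0.12 0 0 0 1;-0.12 0 0 0 1;-0.12 0 -0.05 0 1;-0.1 0 -0.08 0 1",
)

```text
time: 8.32
tool_pos: [412.2, 103.2, 175.0]
tcp_rot: [-180.0, 0.3, 14.6]
ft_force: [-0.9, -0.2, 0.5]
finger_gap: -0.1
grip_force: 0.0
```

apply_moves(
  series="0 0 -0.12 0 1;0 0 -0.12 0 1;0 0 0 0 1;0 0 0 0 1",
)

```text
time: 8.65
tool_pos: [417.7, 104.1, 253.1]
tcp_rot: [180.0, -0.4, 14.6]
ft_force: [0.7, 0.3, -0.1]
finger_gap: 0.0
grip_force: 0.0
```

Run:
```python
from bench import *
import cv2
s=snapshot("scene");cv2.imwrite("pics/scene2.png",s["frame"]);t=sense();print(t["tool_pos"],t["ft_force"])
```

```text
[416.69223483 103.92941891 250.89126969] [-0.50606878  0.61217887 -0.67014499]
```

View pics/scene2.png

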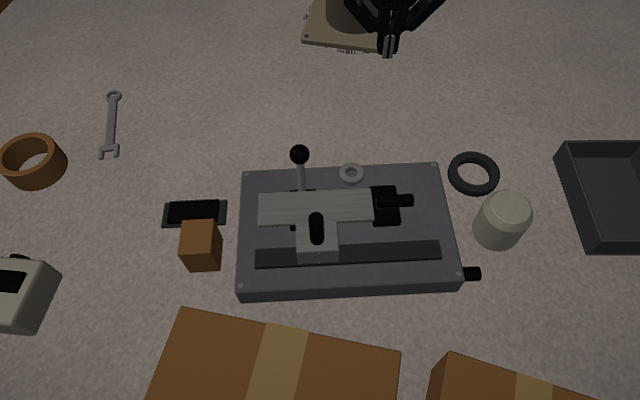

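The crossbar is thrown over, now at (396,200). The post is still at its stop at (316,228), the ball lever is still off at (299,154), and the arm is clear.

Run:
```python
from h import *
from bench import *
c=snapshot("scene");w=ray(c,(396,200),145)
a=np.radians(14.6);d=w[:2]-np.array([574,79.5]);x=d@[np.cos(a),np.sin(a)];print(w,x)
if x>15: print(hand_in())
```

```text
[580.0792499  152.99048985 145.        ] 24.40764648995138
the job is handed in; nothing more can be done
None
```

The job is handed in: the locking plate is at its stop away from the crossbar lever, the crossbar lever is thrown fully over (handle at about panel x = 24 mm), the ball lever is still off, and the arm is clear.

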